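# Fit the battery in the work light and hold its mast up at the second stop

### The job

First put the battery into the open bay of the work light's base and press it down until its top is flush with the deck. Then take the grip on top of the lamp head so that your fingers squeeze in the release button on its front, pull the mast straight up past the first stop to the second stop, where it will go no farther, and finish there: keep holding the grip with the button squeezed in and the mast fully up, so that I can tighten the collar. Leave the other things on the bench where they are.

Things in the scene. Friction and masses are not known exactly. Their poses are not given: they have to be found in the camera images.
- lamp: work light, screwed to the bench; origin under its centre. Grey base 128 (x) by 288 mm (y) with rubber bumper and a flat lug at each y end; -x is the front, roughly towards the robot. Battery bay at y +80 mm, mast at y -80 mm. Deck 55 mm high at the bay, 58 at the mast. Fixed outer tube 30 mm square, 149 mm high, black collar on top, window in front at the first stop
- bay_mouth (a point): centre of the bay's mouth, level with the deck, 55 mm up; axes as the lamp's. Bay 37 (x) by 59 mm (y), chamfered, open upward, 48 mm deep to a solid floor. A spring detent 32 mm down in each y end stops a battery just set in, 17 to 19 mm proud; 12 to 20 N on its top pushes it past, down to the floor, flush, where the detents snap into its grooves
- battery: loose black block, 34 (x) by 56 (y) by 48 mm tall, 0.18 kg, a groove low across each y end; origin at the centre of its underside, z up. It stands upright on the bench, left or right of the lamp. It goes in upright, its 56 mm side along the lamp's y, either way round
- battery_top (a point): centre of the battery's top face, 48 mm above its underside
- grip (a point): centre of the grip on top of the lamp head; rises with the mast; axes as the lamp's; 213 mm up at the start. Grey block 32 (x) by 60 (y) by 36 mm tall. Release button: round 17 mm aluminium disc in the middle of its front (-x) face at this height, 6 mm proud. Lamp panel below it, 28 mm thick (36 with its rear fins), 92 mm wide, 20 to 60 mm below this point
- lamp_mast (a joint): height of the mast in m: 0 fully down (start), first stop 0.045, second stop (end of travel) 0.090. With the button out a spring pin locks it at 0 and at the first stop. With the button in it slides freely (weight 0.45 kg, friction 1 N). No pin catches at the second stop: let go, it sinks slowly to the first stop
- lamp_button (a joint): travel of the release button in m: 0 out, 0.005 fully in (then 1 mm proud of the grip). Its spring takes about 4 N to start and 7 N fully in; the mast is free beyond about 0.0035. Pulling before it is in jams the pin
- sanding_block: bystander: brown sanding block, 66 x 100 x 27 mm, origin under its centre; stands on the other side of the lamp from the battery
- tape_black: bystander: roll of black tape lying flat, 66 mm across, 19 mm high
- torch: bystander: small aluminium torch with a black head, 160 mm long, lying
- screwdriver_red: bystander: screwdriver with a red handle, 210 mm long, lying
Things that resemble listed ones, but are neither listed nor needed, are in the scene too. Several things have the shape of the battery; the one meant has the colours described above.

How it is judged:
By the outcome, as a careful person would: the job done as asked, in the order asked, and still so for the second after the job is handed in, while the arm keeps its last pose, push and grip.
It also fails if it takes over 70 s, if anything falls off the work surface, if the arm or the gripper's body presses on something with over 40 N, if the wrist force passes 120 N, or if a joint passes its speed limit or range.

### The arm

A 6-joint arm with a two-finger parallel gripper is mounted at the origin on a cart in front of the work surface, level with it; the furniture and walls round the work are solid. World frame = base frame: x ahead of the robot, y to its left, z up, the work surface at z = 0. Lengths are in mm, angles in rad, forces in N, time in s.
With the tool pointing down it reaches from about 400 to 825 mm from the base axis. Payload 7 kg.
Tool frame: the origin (TCP) lies at the very end of the fingers, on their centre line; the grasp point (between the pads) lies 19 mm behind it; z points along the fingers, y is the line along which they close (so a half turn about z gives the same grasp; the last joint's range is limited). The gripper opens to 88 mm and grips with 3 to 60 N. Pads are 19 mm wide; open, the fingers measure 130 mm over their backs; the gripper's body (78 mm by 193 mm) begins 47 mm behind the grasp point.
Start: joints at [-0.914, 0.359, 0.012, 0, -1.224, -0.288], TCP at [243.307, -629.6, 226.561] pointing down, gripper open.
Joint ranges: [-3.07, 3.07], [-1.43, 2.12], [-1.02, 1.25], [-3.03, 1.67], [-3.05, -0], [-3.03, 3.03]. Speed limits (rad/s): [2.39, 2.39, 3.01, 3.14, 3.14, 3.14].

### API

Orientations are given as a unit quaternion [x, y, z, w].
In Python, from plant import bot gives the robot as it stands. Calls block until the motion is done:
- bot.move_ptp(position, orientation): joint-space move of the TCP to a pose.
- bot.line_to(position, velocity=150, ori=None): straight line of the TCP; ori=None keeps the orientation; velocity is the mean speed in mm/s.
- bot.move_joints(angles): joint-space move.
- bot.move_gripper(opening, force=None): finger opening in mm; force is the grip in N (None keeps the last); returns when the fingers have stopped.
- bot.pause(seconds).
- bot.solve_ik(position, orientation): joint angles nearest the present ones, or None.
- bot.read_state(): the state.
- bot.camera(name): name is "scene" or "top"; returns the picture (420x560x3 uint8, red, green, blue); there is no depth.
- bot.get_calibration(name): a dict with "fx", "fy", "cx", "cy" (pixels), "distortion" ([k1, k2, p1, p2, k3] as OpenCV has them; the pictures are not rectified), "view" (4x4, takes a point from world to camera coordinates). Camera axes: x right, y up, looking along -z (the intrinsics and any distortion apply to the point x, -y, -z); pixel columns grow to the right and rows downward; lengths in mm; the calibration is good to about 2 mm. A picture is of the moment at which its call begins. get_calibration takes no time and is no camera call.
A pose or a line that the arm cannot do raises bot.Unreachable and nothing moves.
- bot.close_job(): hands the job in; it is judged then, once.
The state is a dict: "t": time; "joint_pos": joint angles; "qvel": joint speeds; "tau": joint torques, N m; "tcp_pos": TCP position; "eef_rot": TCP orientation; "contact_force": force on the tool from outside, world axes, zero at the start; "moment": the same for the moment, N m; "width": finger opening in mm; "finger_force": force on a finger pad.
Only numpy, scipy, OpenCV 4.12 (cv2) and the standard library are available. Lean on these libraries where they do the work, as an engineer would, in place of code of your own. Each camera call takes 0.05 s, during which the arm holds its last target. There are 200 camera calls.

## Working session

There is one attempt and no reset: what is moved stays moved. The work goes in short steps, each a Python script; the robot and the scene stay as the last script left them, time stands still between calls to the robot, and variables do not carry over. Pictures are saved under pics/ and viewed, at most 10 in all, crops included, and the job is handed in when it is done.

```bash
ls; mkdir -p pics
python3 - <<'E'
from plant import bot
import cv2
for n in("scene","top"):
    cv2.imwrite(f"pics/{n}0.png",bot.camera(n)[:,:,::-1])
    c=bot.get_calibration(n);print(c)
s=bot.read_state();print(s)
E
```

```text
pics
{'fx': 453.04806234128426, 'fy': 453.04806234128426, 'cx': 276.68656948746565, 'cy': 215.05396014333425, 'distortion': array([-0.15111998,  0.        ,  0.        ,  0.        ,  0.        ]), 'view': array([[-4.85712388e-01, -8.74115596e-01,  2.32402039e-03,
         2.86927717e+02],
       [ 6.03114564e-01, -3.33200706e-01,  7.24727613e-01,
        -3.90456772e+02],
       [-6.32721344e-01,  3.53410830e-01,  6.89031557e-01,
        -1.03924340e+03],
       [ 0.00000000e+00,  0.00000000e+00,  0.00000000e+00,
         1.00000000e+00]])}
{'fx': 512.5008766497841, 'fy': 512.5008766497841, 'cx': 280.1371242219163, 'cy': 213.68407068556598, 'distortion': array([-0.18844498,  0.        ,  0.        ,  0.        ,  0.        ]), 'view': array([[-1.17925949e-02, -9.99923698e-01,  3.67864046e-03,
         2.66960719e+01],
       [ 9.94576196e-01, -1.13491673e-02,  1.03389494e-01,
        -5.30064653e+02],
       [-1.03339856e-01,  4.87791865e-03,  9.94634144e-01,
        -1.57363674e+03],
       [ 0.00000000e+00,  0.00000000e+00,  0.00000000e+00,
         1.00000000e+00]])}
{'t': 0.1, 'joint_pos': array([-9.13918868e-01,  3.59337867e-01,  1.11687148e-02, -2.75195780e-04,
       -1.22407379e+00, -2.88073682e-01]), 'qvel': array([ 3.68538519e-04, -8.53487812e-04,  2.01289841e-03, -1.19416704e-03,
        5.58003478e-06,  3.87404945e-04]), 'tau': array([-1.79516355e-03, -5.84162307e+01,  2.93754351e+01,  7.01538205e+00,
        1.01889332e-02, -7.76388583e-05]), 'tcp_pos': array([ 243.14114712, -629.24449852,  225.71568702]), 'eef_rot': array([-1.83312488e-01,  9.83054420e-01,  7.02942263e-04, -2.13969152e-04]), 'contact_force': array([-0.659154  ,  0.92641906, -0.19797826]), 'moment': array([ 0.07981277, -0.01448548,  0.01012216]), 'finger_force': 0.0, 'width': 87.4516997714909}
```

View pics/scene0.png

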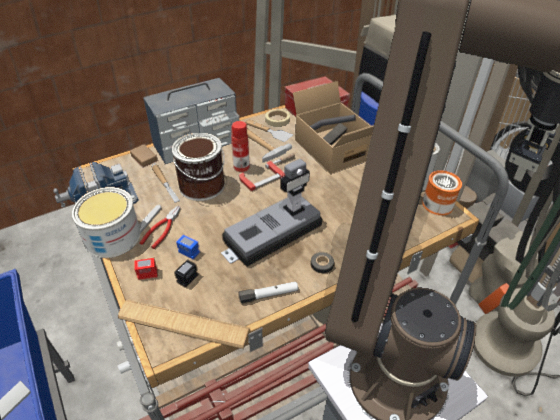

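View pics/top0.png

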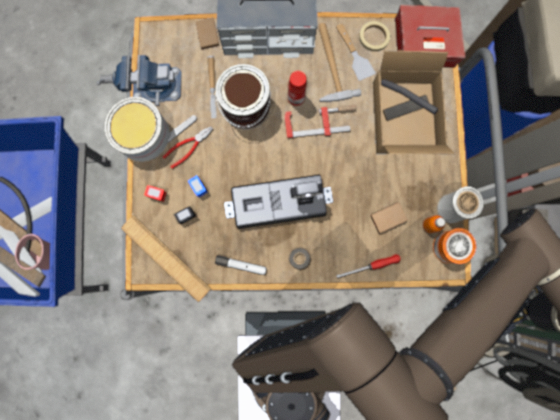

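The scene picture shows three battery-shaped blocks: black at top (185,214) / scene (186,271), red at top (156,193) / scene (146,268), and blue at top (198,186) / scene (188,246). The black one matches the description. The lamp is at top (280,201), with its bay at (254,203) and its head at (308,190). I'll check the choice in close crops.

Run:
```python
import cv2
a=cv2.imread("pics/top0.png")[165:245,160:345]; cv2.imwrite("pics/tc.png",cv2.resize(a,None,fx=4.3,fy=4.3,interpolation=cv2.INTER_CUBIC))
a=cv2.imread("pics/scene0.png")[155:290,160:340]; cv2.imwrite("pics/sc.png",cv2.resize(a,None,fx=4.4,fy=4.4,interpolation=cv2.INTER_CUBIC))
```

```text
(no output)
```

View pics/tc.png

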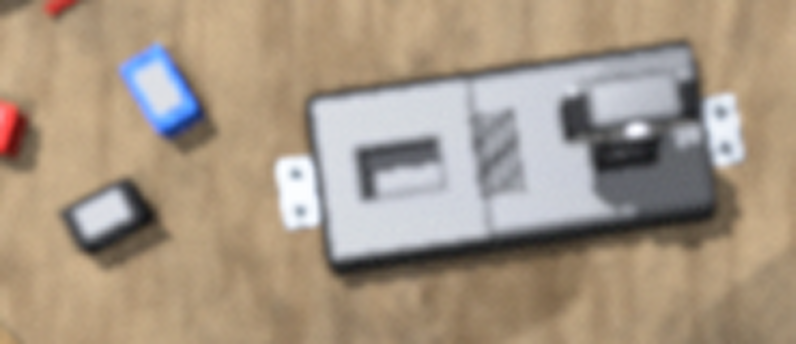

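View pics/sc.png

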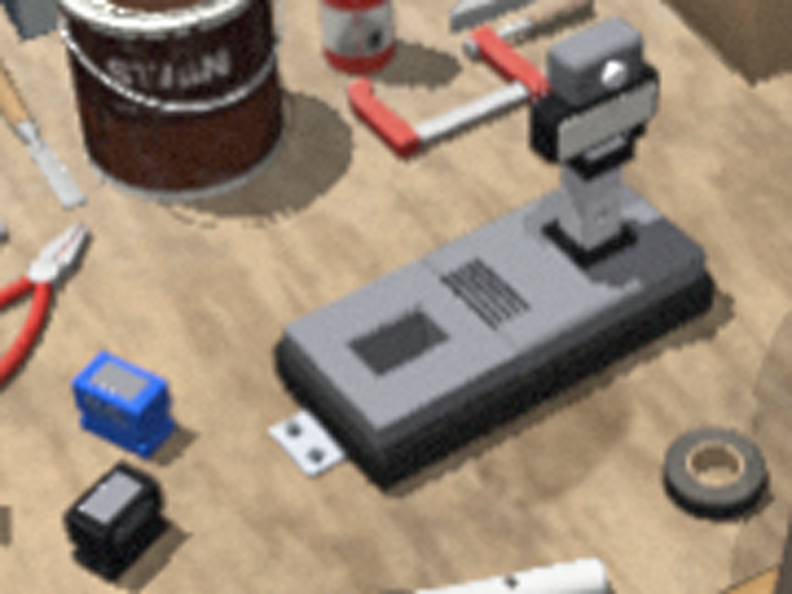

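The crops confirm the choice: a black block with a grey label at tc (105,214) / sc (110,498). The bay mouth (tc 402,169) is empty, and the button shows at tc (637,130) / sc (614,72). Next I'll fit the poses from both views.

```bash
cat > h.py <<'E'
from plant import bot
import numpy as np, cv2
from scipy.optimize import least_squares
from scipy.spatial.transform import Rotation as R
def proj(n,P):
    c=bot.get_calibration(n); V=np.diag([1,-1,-1.])@c["view"][:3]
    K=np.array([[c["fx"],0,c["cx"]],[0,c["fy"],c["cy"]],[0,0,1.]])
    return cv2.projectPoints(np.asarray(P,float),cv2.Rodrigues(V[:,:3])[0],V[:,3],K,np.asarray(c["distortion"]))[0][:,0]
def place(p,L):
    c,s=np.cos(p[2]),np.sin(p[2]); L=np.asarray(L,float)
    return np.c_[p[0]+c*L[:,0]-s*L[:,1],p[1]+s*L[:,0]+c*L[:,1],L[:,2]]
def down(yaw): # tool down, closing axis (tool y) at angle yaw to world x
    y=np.array([np.cos(yaw),np.sin(yaw),0]);z=np.array([0,0,-1.])
    return R.from_matrix(np.c_[np.cross(y,z),y,z]).as_quat()
E
python3 - <<'E'
from h import *
T=lambda a:(np.array(a,float)+.5)/4.3-.5+[160,165]
S=lambda a:(np.array(a,float)+.5)/4.4-.5+[160,155]
def fit(L,obs,p0):
    for names in (("top",),("scene",),("top","scene")):
        f=lambda p:np.concatenate([(proj(n,place(p,L[n]))-obs[n]).ravel() for n in names])
        r=least_squares(f,p0,loss='soft_l1'); print(names,r.x.round(3),'rms',np.sqrt((r.fun**2).mean()).round(2))
    for n in names: print((proj(n,place(r.x,L[n]))-obs[n]).round(1).tolist())
    return r.x
bx,by=18.5+.5,29.5+.5
bay=[[bx,80+by,55],[bx,80-by,55],[-bx,80-by,55],[-bx,80+by,55]]
ext=[[-22,-80,213]]
lug=[]
L={n:np.array(bay+ext) for n in("top","scene")}
obs={"top":T([[357,148],[438,137],[447,190],[366,200],[637,130]]),
"scene":S([[346,346],[415,308],[450,338],[378,378],[614,72]])}
lamp=fit(L,obs,[560,0,0.])
B=np.array([[17,28,48],[17,-28,48],[-17,-28,48],[-17,28,48]])
L={n:B for n in("top","scene")}
obs={"top":T([[63,213],[127,180],[150,212],[88,250]]),"scene":S([[65,515],[122,463],[160,483],[104,530]])}
bat=fit(L,obs,[530,290,0.4])
np.savez("fit.npz",lamp=lamp,bat=bat)
# overlay of the model for a check
for n,o,s in(("top",(160,165),4.3),("scene",(160,155),4.4)):
    im=cv2.imread(f"pics/{'tc' if n=='top' else 'sc'}.png")
    g=lambda x0,x1,y0,y1,z:[[x0,y0,z],[x1,y0,z],[x1,y1,z],[x0,y1,z]]
    for pose,poly,c in((lamp,g(-64,64,-144,144,30),(0,255,0)),(lamp,bay,(0,0,255)),(lamp,g(-16,16,-110,-50,231),(255,0,0)),(lamp,g(-16,16,-110,-50,195),(255,0,0)),(lamp,g(-15,15,-95,-65,58),(0,255,255)),(bat,B,(0,0,255)),(bat,B*[1,1,0],(0,255,0))):
        q=(proj(n,place(pose,poly))-o+.5)*s-.5
        cv2.polylines(im,[q.round().astype(int)],True,c,1)
    cv2.imwrite(f"pics/ov_{n}.png",im)
E
```

```text
('top',) [5.71479e+02 2.49670e+01 1.56000e-01] rms 0.37
('scene',) [5.71357e+02 2.82430e+01 1.74000e-01] rms 0.4
('top', 'scene') [5.71586e+02 2.64900e+01 1.63000e-01] rms 0.54
[[-0.8, 0.6], [-0.4, -0.2], [-0.4, -0.5], [-0.8, 0.5], [0.1, -0.1]]
[[-0.0, -0.5], [0.9, -0.9], [0.7, -0.5], [0.3, -0.3], [-0.0, 0.6]]
('top',) [530.112 317.352   0.542] rms 0.7
('scene',) [5.27789e+02 3.20601e+02 4.84000e-01] rms 0.92
('top', 'scene') [5.29492e+02 3.19048e+02 5.09000e-01] rms 0.9
[[-0.7, -0.1], [0.0, -1.3], [-0.1, 0.7], [-1.4, 0.8]]
[[-0.2, -0.3], [0.0, -1.7], [0.9, -1.2], [0.6, 1.5]]
```

View pics/ov_top.png

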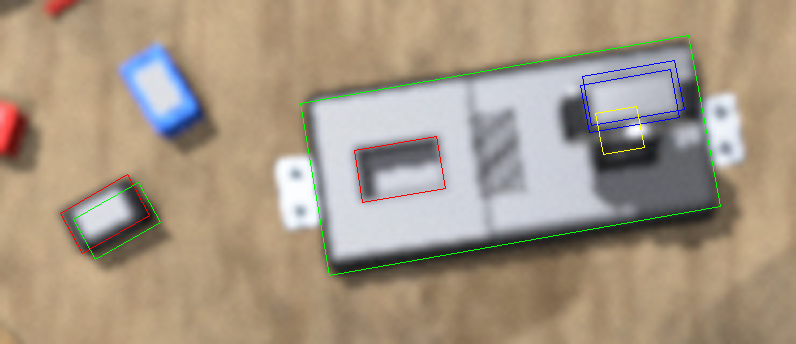

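View pics/ov_scene.png

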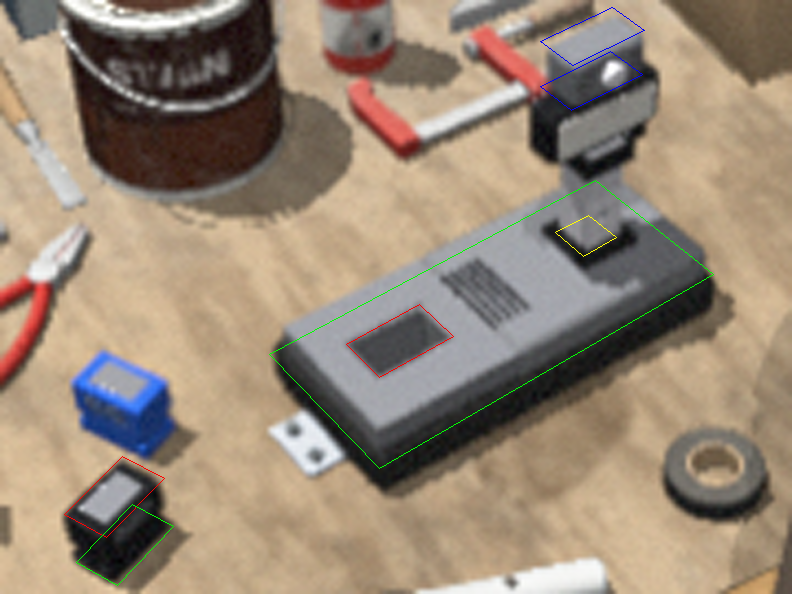

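The battery and bay fit well, but the lamp yaw is slightly high because the green outline is steeper than the base edges. I'll refine it by aligning the model edges to the image gradients.

```bash
cat > fit2.py <<'E'
from h import *
from scipy.optimize import minimize
from scipy.ndimage import map_coordinates
G={}
for n in("top","scene"):
    im=cv2.GaussianBlur(cv2.imread(f"pics/{n}0.png").astype(np.float32),(0,0),0.8)
    G[n]=(cv2.Sobel(im,cv2.CV_32F,1,0)/8,cv2.Sobel(im,cv2.CV_32F,0,1)/8)
def score(n,A,B):
    t=np.linspace(.1,.9,25)[:,None]; q=proj(n,A+t*(B-A)); d=q[-1]-q[0]; nn=np.array([-d[1],d[0]])/np.hypot(*d)
    v=0
    for c in range(3):
        g=[map_coordinates(k[...,c],[q[:,1],q[:,0]],order=1) for k in G[n]]
        v+=abs((g[0]*nn[0]+g[1]*nn[1]).mean())
    return v/3
g=lambda x,y,yc,z:[[x,yc+y,z],[x,yc-y,z],[-x,yc-y,z],[-x,yc+y,z]]
def edges(P): return [(P[i],P[(i+1)%4]) for i in range(4)]
def lampcost(p,names):
    s=0
    for n in names:
        for A,B in edges(place(p,g(18.5+p[4],29.5+p[4],80,55))): s+=score(n,A,B)
        E=edges(place(p,g(64-p[3],144-p[3],0,56)))
        for A,B in E: s+=score(n,A,B)
        for A,B in edges(place(p,g(16,30,-80,231))): s+=.5*score(n,A,B)
    return -s
def batcost(p,names):
    s=0
    for n in names:
        P=place(p,g(17,28,0,48))
        for A,B in edges(P): s+=score(n,A,B)
        for A,B in edges(place(p,g(17-p[3],28-p[3],0,48))): s+=score(n,A,B)
    return -s
d=np.load("fit.npz"); out={}
for nm,cost,p0,st in(("lamp",lampcost,[*d["lamp"][:2],.14,8,.5],[5,5,.04,3,1]),("bat",batcost,[*d["bat"],6],[4,4,.08,2])):
    for names in(("top",),("scene",),("top","scene")):
        best=min((minimize(cost,np.array(p0)+np.random.default_rng(k).uniform(-1,1,len(p0))*st,args=(names,),method="Nelder-Mead",options=dict(initial_simplex=None,maxiter=300)) for k in range(6)),key=lambda r:r.fun)
        print(nm,names,best.x.round(3),round(best.fun,1))
    out[nm]=best.x
np.savez("fit2.npz",**out)
E
time python3 fit2.py
python3 - <<'E'
from h import *
d=np.load("fit2.npz"); lamp,bat=d["lamp"],d["bat"]
g=lambda x,y,yc,z:[[x,yc+y,z],[x,yc-y,z],[-x,yc-y,z],[-x,yc+y,z]]
ims=[]
for n,o,s in(("top",(160,165),4.3),("scene",(160,155),4.4)):
    im=cv2.imread(f"pics/{'tc' if n=='top' else 'sc'}.png")
    for pose,poly,c in((lamp,g(64-lamp[3],144-lamp[3],0,56),(0,255,0)),(lamp,g(18.5,29.5,80,55),(0,0,255)),(lamp,g(16,30,-80,231),(255,0,0)),(bat,g(17,28,0,48),(0,0,255)),(bat,g(17,28,0,0),(0,255,0))):
        cv2.polylines(im,[((proj(n,place(pose,poly))-o+.5)*s-.5).round().astype(int)],True,c,1)
    q=((proj(n,place(lamp,[[-22,-80,213]]))-o+.5)*s-.5).round().astype(int)[0]; cv2.circle(im,tuple(map(int,q)),3,(255,0,255),-1)
    ims.append(cv2.resize(im,(560,int(im.shape[0]*560/im.shape[1]))))
m=np.vstack(ims); cv2.imwrite("pics/ov2.png",cv2.resize(m,None,fx=min(1,600/m.shape[0]),fy=min(1,600/m.shape[0])))
E
```

```text
Traceback (most recent call last):
  File "fit2.py", line 35, in <module>
    best=min((minimize(cost,np.array(p0)+np.random.default_rng(k).uniform(-1,1,len(p0))*st,args=(names,),method="Nelder-Mead",options=dict(initial_simplex=None,maxiter=300)) for k in range(6)),key=lambda r:r.fun)
  File "fit2.py", line 35, in <genexpr>
    best=min((minimize(cost,np.array(p0)+np.random.default_rng(k).uniform(-1,1,len(p0))*st,args=(names,),method="Nelder-Mead",options=dict(initial_simplex=None,maxiter=300)) for k in range(6)),key=lambda r:r.fun)
              ~~~~~~~~^^^^^^^^^^^^^^^^^^^^^^^^^^^^^^^^^^^^^^^^^^^^^^^^^^^^^^^^^^^^^^^^^^^^^^^^^^^^^^^^^^^^^^^^^^^^^^^^^^^^^^^^^^^^^^^^^^^^^^^^^^^^^^^^^^^^^^^^^^^^^^^^^^^^^^^
  File "fit2.py", line 23, in lampcost
    for A,B in edges(place(p,g(16,30,-80,231))): s+=.5*score(n,A,B)
                                                       ~~~~~^^^^^^^
  File "fit2.py", line 9, in score
    t=np.linspace(.1,.9,25)[:,None]; q=proj(n,A+t*(B-A)); d=q[-1]-q[0]; nn=np.array([-d[1],d[0]])/np.hypot(*d)
                                       ~~~~^^^^^^^^^^^^^
  File "h.py", line 6, in proj
    c=bot.get_calibration(n); V=np.diag([1,-1,-1.])@c["view"][:3]
ValueError: time passes only in moves, steps and waits

real	0m7.772s
user	0m5.611s
sys	0m0.612s
Traceback (most recent call last):
FileNotFoundError: [Errno 2] No such file or directory: 'fit2.npz'
```

Too many calibration calls; I'll cache the calibration.

```bash
sed -i 's/^def proj/import functools\n@functools.cache\ndef cal(n): return bot.get_calibration(n)\ndef proj/; s/c=bot.get_calibration(n);/c=cal(n);/' h.py
cat > ov.py <<'E'
from h import *
d=np.load("fit2.npz"); lamp,bat=d["lamp"],d["bat"]
g=lambda x,y,yc,z:[[x,yc+y,z],[x,yc-y,z],[-x,yc-y,z],[-x,yc+y,z]]
ims=[]
for n,o,s in(("top",(160,165),4.3),("scene",(160,155),4.4)):
    im=cv2.imread(f"pics/{'tc' if n=='top' else 'sc'}.png")
    for pose,poly,c in((lamp,g(64-lamp[3],144-lamp[3],0,56),(0,255,0)),(lamp,g(18.5,29.5,80,55),(0,0,255)),(lamp,g(16,30,-80,231),(255,0,0)),(bat,g(17,28,0,48),(0,0,255)),(bat,g(17,28,0,0),(0,255,0))):
        cv2.polylines(im,[((proj(n,place(pose,poly))-o+.5)*s-.5).round().astype(int)],True,c,1)
    q=((proj(n,place(lamp,[[-22,-80,213]]))-o+.5)*s-.5).round().astype(int)[0]; cv2.circle(im,tuple(map(int,q)),3,(255,0,255),-1)
    ims.append(im)
w=540; m=np.vstack([cv2.resize(i,(w,i.shape[0]*w//i.shape[1])) for i in ims])
f=min(1,600/m.shape[0]); cv2.imwrite("pics/ov2.png",cv2.resize(m,None,fx=f,fy=f))
E
time python3 fit2.py && python3 ov.py
```

```text
lamp ('top',) [5.68677e+02 2.34690e+01 1.25000e-01 6.30300e+00 2.02100e+00] -237.0
lamp ('scene',) [ 5.6963e+02  2.7148e+01  1.4900e-01  6.8880e+00 -2.5000e-01] -208.6
lamp ('top', 'scene') [5.69393e+02 2.52520e+01 1.37000e-01 6.79500e+00 9.43000e-01] -421.9
bat ('top',) [5.31740e+02 3.20791e+02 4.89000e-01 8.25300e+00] -199.0
bat ('scene',) [5.27918e+02 3.31099e+02 4.36000e-01 2.10100e+00] -203.9
bat ('top', 'scene') [5.36163e+02 3.15359e+02 4.76000e-01 1.77100e+00] -394.9
real	1m24.795s
user	1m24.989s
sys	0m0.285s
```

View pics/ov2.png

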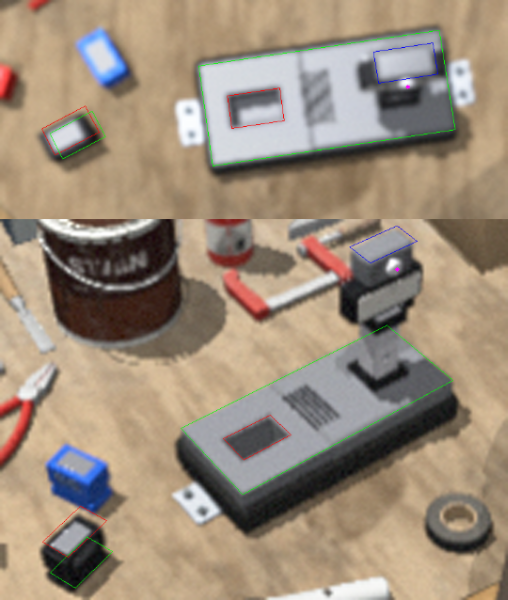

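The lamp outline, bay, grip and button dot now sit on their edges, so I'll use lamp (569.4, 25.3, 0.137). For the battery I'll use the corner fit (529.5, 319, 0.51), because the gradient fit drifted off it. Next I'll check the poses for reach, then pick.

```bash
cat >> h.py <<'E'
lamp=np.array([569.4,25.25,.137]); bat=np.array([529.5,319.0,.5])
bay=place(lamp,[[0,80,55]])[0]; grip=place(lamp,[[0,-80,213]])[0]
def st(m=""):
    s=bot.read_state(); print(m,round(s["t"],2),s["tcp_pos"].round(1),"F",s["contact_force"].round(1),"M",s["moment"].round(2),"w",round(s["width"],1),"ff",round(s["finger_force"],1)); return s
E
python3 - <<'E'
from h import *
print(bay,grip)
for k in(0,np.pi):
    for p,y in(([*bat[:2],33],bat[2]),([*bat[:2],150],bat[2]),([*bay[:2],58],lamp[2]),([*bay[:2],160],lamp[2]),([*grip[:2],196],lamp[2]),([*grip[:2],340],lamp[2])):
        q=bot.solve_ik(p,down(y+k)); print(k,None if q is None else np.round(q,2))
E
```

```text
[558.47425255 104.50041352  55.        ] [580.32574745 -54.00041352 213.        ]
0 [ 0.86  0.45 -0.34  0.   -0.78  2.78]
0 [ 0.86  0.32 -0.22  0.   -1.02  2.78]
0 [ 0.53  0.35 -0.43  0.   -0.79  2.75]
0 [ 0.53  0.24 -0.32  0.   -1.01  2.75]
0 None
0 None
3.141592653589793 [ 0.86  0.45 -0.34  0.   -0.78 -0.36]
3.141592653589793 [ 0.86  0.32 -0.22  0.   -1.02 -0.36]
3.141592653589793 [ 0.53  0.35 -0.43  0.   -0.79 -0.39]
3.141592653589793 [ 0.53  0.24 -0.32  0.   -1.01 -0.39]
3.141592653589793 [ 0.24  0.23 -0.24  0.   -1.1  -0.11]
3.141592653589793 [ 0.24  0.16 -0.01  0.   -1.41 -0.11]
```

```bash
python3 - <<'E'
from h import *
o=down(bat[2]+np.pi)
p=bot.read_state()["tcp_pos"]
bot.line_to([p[0],p[1],380],250)
bot.move_ptp([*bat[:2],380],o)
bot.move_gripper(62,15)
bot.line_to([*bat[:2],110],200); st()
cv2.imwrite("pics/pre.png",np.hstack([bot.camera("top")[140:300,130:300],bot.camera("scene")[180:340,120:290]])[:,:,::-1])
bot.line_to([*bat[:2],33],60); st("down")
bot.move_gripper(20,20); st("closed")
bot.line_to([*bat[:2],40],50); st("up")
E
python3 -c "
import cv2;a=cv2.imread('pics/pre.png');cv2.imwrite('pics/pre2.png',cv2.resize(a,(790,372)))"
```

```text
6.49 [530.  319.5 111.1] F [ 0.1 -0.5  0.1] M [-0.03  0.12 -0.04] w 62.0 ff 0.0
down 8.03 [529.7 319.2  33.5] F [ 0.  -0.4  0.1] M [0.   0.11 0.01] w 62.4 ff 0.0
closed 8.6 [529.6 319.1  33.1] F [0.7 1.  1.2] M [0.08 0.09 0.01] w 33.8 ff 20.0
up 8.89 [529.6 319.1  40.3] F [-0.2 -0.1 -1.9] M [-0.03  0.09  0.01] w 33.6 ff 20.0
```

Battery held: width 33.7 mm against 34 expected, weight about 1.8 N. I'll move it over the bay and look.

Run:
```python
from h import *
o=down(lamp[2]+np.pi)
bot.line_to([*bat[:2],170],200)
bot.move_ptp([*bay[:2],150],o)
bot.line_to([*bay[:2],100],100); st()
ims=[]
for n in("top","scene"):
    im=bot.camera(n)[:,:,::-1].copy(); c=proj(n,[[*bay[:2],80]])[0]; f=6
    x,y=int(c[0])-32,int(c[1])-45
    a=cv2.resize(im[y:y+90,x:x+65],None,fx=f,fy=f,interpolation=cv2.INTER_CUBIC)
    z=100-33
    yb=29
    for P,col in((place(lamp,[[18.5,109.5,55],[18.5,50.5,55],[-18.5,50.5,55],[-18.5,109.5,55]]),(0,0,255)),(place(lamp,[[17,108,z],[17,52,z],[-17,52,z],[-17,108,z]]),(0,255,0)),(place(lamp,[[17,108,z+48],[17,52,z+48],[-17,52,z+48],[-17,108,z+48]]),(255,255,0))):
        cv2.polylines(a,[((proj(n,P)-[x,y]+.5)*f-.5).round().astype(int)],True,col,1)
    ims.append(a)
cv2.imwrite("pics/over.png",np.hstack(ims))
```

```text
11.22 [558.8 105.  100.3] F [ 0.3 -1.  -0.9] M [ 0.02  0.04 -0.03] w 34.1 ff 20.0
```

View pics/over.png

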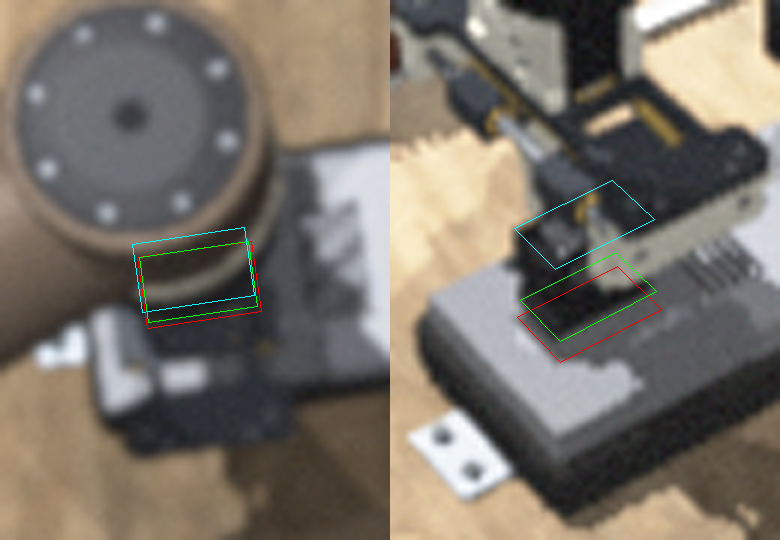

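The top view is blocked by the arm. In the scene view the battery's lower edge (right panel, about 558,338) sits on the predicted outline over the bay. I'll lower it with a force check.

Run:
```python
from h import *
bot.line_to([*bay[:2],90],60)
z=90
while z>57:
    z-=1.5; bot.line_to([*bay[:2],z],30)
    s=bot.read_state()
    F=s["contact_force"]
    if abs(F[2]+1)>4 or abs(F[:2]).max()>5: st(f"z{z}")
    if F[2]>8: break
st("end")
```

```text
end 17.13 [558.9 104.6  57.2] F [ 2.1 -2.   1. ] M [-0.8  -0.49  0.04] w 33.7 ff 20.0
```

Run:
```python
from h import *
bot.move_gripper(52); st("open")
bot.line_to([*bay[:2],95],120)
bot.move_gripper(0,20); st("shut")
bot.line_to([*bay[:2],78],80)
z=78
while z>51:
    z-=1.5; bot.line_to([*bay[:2],z],40); s=bot.read_state(); F=s["contact_force"]
    if F[2]>3: print(z,s["tcp_pos"][2].round(1),F.round(1))
    if F[2]>(28 if s["tcp_pos"][2]<58 else 45): break
bot.pause(.2); st("pressed")
```

```text
open 17.71 [558.4 104.5  57. ] F [-0.2  0.2  0.9] M [-0.02  0.07  0.01] w 52.1 ff 0.0
shut 19.16 [558.5 104.5  95. ] F [-0.5  0.6  0.6] M [ 0.05  0.06 -0.01] w 0.2 ff 0.0
72.0 72.6 [ 0.2 -0.4  4.6]
70.5 71.4 [ 1.3 -2.1  6.7]
54.0 55.3 [-2.5 -1.6 10. ]
52.5 55.2 [-5.3 -0.4 21. ]
51.0 55.1 [-8.  -1.1 31.6]
pressed 24.22 [560.4 104.7  55.1] F [-7.9 -1.9 32. ] M [-0.75  3.17  0.03] w 0.6 ff 16.1
```

Flush: the fingertips stopped hard at z = 55.1 under 32 N, after passing the detents. Next is the grip.

Run:
```python
from h import *
o=down(lamp[2]+np.pi)
bot.line_to([*bay[:2],70],80); bot.line_to([*bay[:2],330],250)
bot.move_gripper(66,8)
bot.move_ptp([*grip[:2],330],o)
bot.line_to([*grip[:2],245],150); st()
ims=[]
for n in("top","scene"):
    im=bot.camera(n)[:,:,::-1].copy(); f=6
    c=proj(n,[[*grip[:2],215]])[0] if n=="scene" else proj(n,[[*bay[:2],55]])[0]; x,y=int(c[0])-32,int(c[1])-45
    ims.append(cv2.resize(im[y:y+90,x:x+65],None,fx=f,fy=f,interpolation=cv2.INTER_CUBIC))
cv2.imwrite("pics/g.png",np.hstack(ims))
```

```text
28.38 [580.9 -53.5 245.9] F [-0.7  0.3  0.2] M [0.05 0.06 0.02] w 66.0 ff 0.0
```

View pics/g.png

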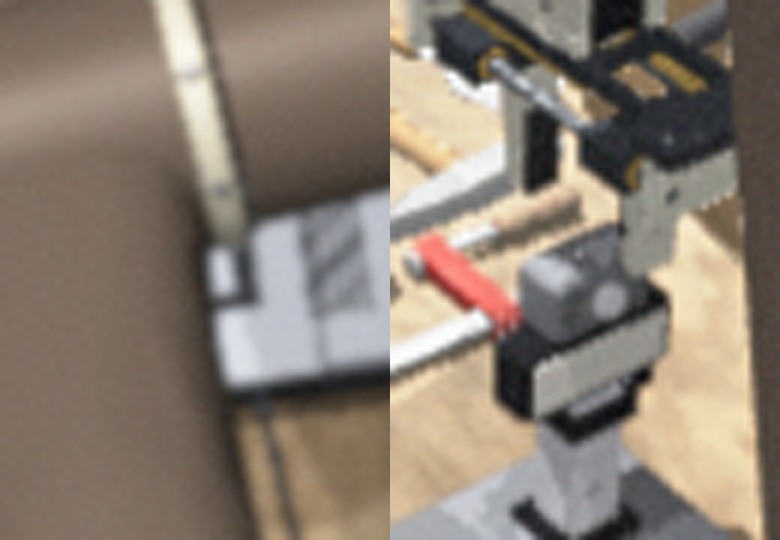

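The left panel shows the battery's grey label flush in the bay (about 225,270). The right panel shows the open fingers straddling the grip, with the front finger ahead of the button (612,300). I'll lower and close gently.

Run:
```python
from h import *
u=np.array([np.cos(lamp[2]),np.sin(lamp[2])])
for z in(230,215,205,197):
    bot.line_to([*grip[:2],z],60); F=bot.read_state()["contact_force"]
    if abs(F).max()>5: st(f"contact {z}"); raise SystemExit
st("down")
for w in(46,43,40,38):
    bot.move_gripper(w,8); s=st(w); print(" along x:",(s["contact_force"][:2]@u).round(1))
    if abs(s["contact_force"][:2]@u)>3: break
```

```text
down 29.88 [580.  -54.  196.5] F [ 0.1  0.  -0.7] M [ 0.02  0.1  -0.  ] w 66.0 ff 0.0
46 30.48 [580.3 -54.  197. ] F [ 0.5  0.4 -0.5] M [-0.    0.04  0.01] w 46.0 ff 0.0
 along x: 0.5
43 30.8 [580.3 -54.  197. ] F [-0.2 -0.  -0.2] M [ 0.08  0.08 -0.01] w 43.2 ff 0.0
 along x: -0.2
40 31.12 [579.7 -54.1 196.9] F [-3.4 -0.   2.2] M [-0.01  1.49 -0.02] w 40.1 ff 1.8
 along x: -3.3
```

The front finger met the button at about 40–41 mm, so the tool is centred to within roughly 1.5 mm. I'll squeeze fully.

Run:
```python
from h import *
bot.move_gripper(25,30); bot.pause(.2); s=st("squeezed")
```

```text
squeezed 31.64 [581.3 -53.9 196.9] F [ 5.5 -1.2 -4.3] M [-0.46 -1.44 -0.06] w 32.2 ff 30.0
```

Run:
```python
from h import *
u=np.array([np.cos(lamp[2]),np.sin(lamp[2])])
g=grip[:2]+1.3*u
bot.line_to([*g,197],30); bot.pause(.2); st("shift")
print(np.mean([(bot.pause(.02),bot.read_state()["width"])[1] for _ in range(10)]).round(2))
ims=[]
im=bot.camera("scene")[:,:,::-1].copy(); c=proj("scene",[[*grip[:2],215]])[0]; x,y=int(c[0])-40,int(c[1])-40
cv2.imwrite("pics/sq.png",cv2.resize(im[y:y+80,x:x+80],None,fx=7,fy=7,interpolation=cv2.INTER_CUBIC))
```

```text
shift 32.09 [581.3 -53.9 196.9] F [-2.1 -1.7 -0.4] M [-0.35  0.61 -0.04] w 32.0 ff 30.0
31.9
```

The contact at 40 mm puts the front face at the button's 22 mm, so the button is under the pad. I'll pull up in small force-checked steps.

Run:
```python
from h import *
u=np.array([np.cos(lamp[2]),np.sin(lamp[2])]); g=grip[:2]+1.1*u
for z in (198,199,200,202,204,207):
    bot.line_to([*g,z],20); s=st(z)
    if s["contact_force"][2]<-15: print("jam"); break
```

```text
198 32.56 [581.3 -53.9 197.7] F [ 1.3 -2.5 -3.5] M [-0.68  0.12 -0.07] w 31.7 ff 30.0
199 32.81 [581.4 -53.9 198.8] F [ 0.4 -1.9 -6. ] M [-0.76 -0.01 -0.01] w 31.8 ff 30.0
200 33.06 [581.3 -53.9 200. ] F [ 1.  -2.7 -4.9] M [-0.77  0.23 -0.05] w 31.9 ff 30.0
202 33.31 [581.3 -53.9 202.3] F [-0.8 -2.4 -3.4] M [-0.73  0.45 -0.12] w 31.9 ff 30.0
204 33.56 [581.3 -53.9 204.2] F [-1.2 -2.7 -3.5] M [-0.75  0.48 -0.02] w 32.0 ff 30.0
207 33.86 [581.4 -53.9 207.2] F [-2.1 -1.8 -3.1] M [-0.8   0.61 -0.06] w 31.5 ff 30.0
```

Moving freely at about mast weight. I'll continue to the second stop.

Run:
```python
from h import *
u=np.array([np.cos(lamp[2]),np.sin(lamp[2])]); g=grip[:2]+1.1*u
z=207
while z<295:
    z+=(6 if z<276 else 1); bot.line_to([*g,z],50 if z<280 else 20); s=bot.read_state(); F=s["contact_force"]
    if z>276 or z%18<6 or F[2]<-10: print(z,s["tcp_pos"].round(1),F.round(1),s["width"].round(1))
    if F[2]<-18: break
bot.pause(.3); st("end")
im=bot.camera("scene")[:,:,::-1].copy(); c=proj("scene",[[*grip[:2],215]])[0]; x,y=int(c[0])-50,int(c[1])-60
a=cv2.resize(im[y:y+115,x:x+100],None,fx=5,fy=5,interpolation=cv2.INTER_CUBIC)
cv2.imwrite("pics/end.png",a)
```

```text
Traceback (most recent call last):
AttributeError: 'float' object has no attribute 'round'
```

Run:
```python
from h import *
u=np.array([np.cos(lamp[2]),np.sin(lamp[2])]); g=grip[:2]+1.1*u
z=round(st("start")["tcp_pos"][2])
while z<295:
    z+=(6 if z<276 else 1); bot.line_to([*g,z],50 if z<280 else 20); s=bot.read_state(); F=s["contact_force"]
    print(z,s["tcp_pos"].round(1),F.round(1))
    if F[2]<-18: break
bot.pause(.3); st("end")
im=bot.camera("scene")[:,:,::-1].copy(); c=proj("scene",[[*grip[:2],215]])[0]; x,y=int(c[0])-50,int(c[1])-60
a=cv2.resize(im[y:y+115,x:x+100],None,fx=5,fy=5,interpolation=cv2.INTER_CUBIC)
cv2.imwrite("pics/end.png",a)
```

```text
start 34.39 [581.4 -53.9 219.4] F [-0.1 -2.7 -3.1] M [-0.84  0.82 -0.07] w 32.0 ff 30.0
225 [581.3 -53.9 225.4] [-1.8 -1.8 -3.8]
231 [581.3 -53.9 231.4] [-1.5 -2.7 -3.2]
237 [581.3 -53.9 237.4] [-1.2 -2.3 -4.7]
243 [581.3 -53.9 243.4] [-2.1 -1.4 -3.6]
249 [581.3 -53.9 249.4] [-1.7 -2.7 -4. ]
255 [581.3 -53.8 255.4] [-2.9 -2.5 -4.1]
261 [581.3 -53.9 261.4] [-2.6 -2.8 -2.8]
267 [581.3 -53.9 267.4] [-2.3 -2.7 -4.6]
273 [581.3 -53.9 273.4] [-3.4 -2.4 -3.6]
279 [581.4 -53.9 279.4] [-3.5 -2.8 -3.5]
280 [581.4 -53.9 280. ] [-2.5 -2.3 -3.8]
281 [581.3 -53.9 281. ] [-3.4 -3.4 -2.8]
282 [581.4 -53.9 282.1] [-3.9 -3.5 -4.5]
283 [581.4 -53.9 283.1] [-3.8 -3.1 -3.5]
284 [581.3 -53.9 284.1] [-3.5 -2.5 -4.2]
285 [581.4 -53.9 285.2] [-4.5 -2.8 -5.5]
286 [581.3 -53.9 286.2] [-3.5 -3.5 -4.5]
287 [581.4 -53.9 287. ] [-3.7 -2.9 -5.8]
288 [581.3 -53.8 287. ] [ -1.2  -3.4 -13.5]
289 [581.3 -53.8 287.1] [  2.2  -6.9 -18.8]
end 39.86 [581.3 -53.8 287.1] F [  1.2  -6.8 -19.6] M [-2.14 -0.55 -0.05] w 32.0 ff 30.0
```

View pics/end.png

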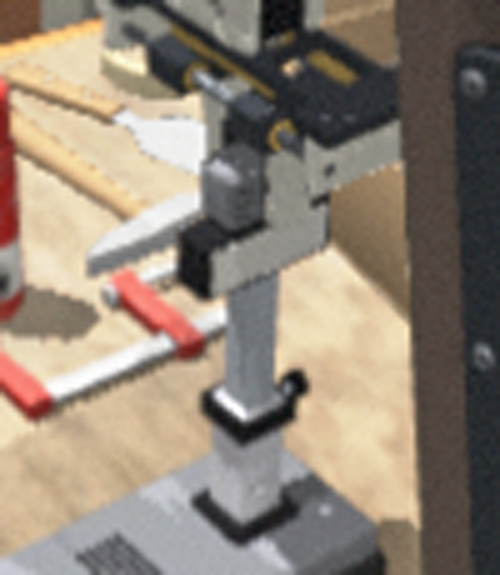

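The picture shows the mast extended, with the collar at (250,410), the head at (240,250), and the front finger over the button (about 285,190). The hard stop came after exactly 90 mm of travel (197 to 287). The grip is holding, so I'll hand the job in.

Run:
```python
from h import *
st(); print(bot.close_job())
```

```text
39.91 [581.3 -53.8 287.1] F [  1.6  -5.8 -19.4] M [-2.22 -0.48 -0.11] w 31.9 ff 30.0
the job is handed in; nothing more can be done
None
```

The job is handed in at 39.9 s: the battery is pressed flush, and the mast is up against a hard stop after 90 mm, still held with the front finger on the button, which I inferred from contact and the mast sliding freely.

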